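# Tuck a fan strut under the open harmonic bar and hold it down

### The job

Secure the guitar soundboard on its workboard by sliding the last open hold-down block fully in over the edge. Then take the loose strut from the bench and tuck its thin end under the free arch of the freshly set harmonic bar, without lifting or shifting the bar, until that end meets the soundhole plate and the strut lies flat on its pencilled place, the mirror image of its glued twin. Finish while holding: keep the strut pressed firmly down on the soundboard with the fingers and do not let go; leave the glue bottle, the wrench and the plane alone.

Things in the scene. Friction and masses are not known exactly. Their poses are not given: they have to be found in the camera images.
- holddown (a joint): how far the open hold-down block is slid in along its slot, m: 0 fully out, 0.025 fully in against its stop, its toe then lapping 12 mm over the soundboard's edge. Starts 0 to 8 mm in. Its wing nut is set so that it slides stiffly (2 to 3 N) and stays where it is left. It slides along the workboard's -y, towards the guitar's middle.
- holddown_grip (a point): grip point of that beech block, at the workboard's left (+y) edge: middle of its tall part, 14 mm below its top. The tall part is 36 mm wide (along the workboard's x), 24 mm deep (along the slot), 50 mm high. On its outer side is a low foot with bolt and wing nut, 42 mm high, the bolt 30 mm from here. Three like blocks, already in, are fixed.
- solera: the workboard, guitar-shaped plywood fixed on the bench, 500 mm across, 22 mm thick (top at z = 0.022); origin at its middle, underside. Its x axis is the guitar's long axis, neck at +x; y to the left. A fixed hold-down block, 50 mm high above it, stands at its -y edge about 90 mm from the strut's pencilled place.
- soundboard: the thin guitar soundboard lying face down on the workboard, same origin and axes as the workboard; its upper surface, with all the bracing on it, is at z = 0.025. The nearest glued fan strut, 8 mm wide and 6 mm high, runs about 50 mm from the middle of the pencilled place, towards the guitar's middle.
- strut_mid (a point): centre (half-way along and up) of the loose strut, a plain spruce bar 180 x 12 x 10 mm, about 14 g, lying on the bench at the robot's right (-y). x runs along it to the thin end, z up. It is 10 mm high up to 15 mm past the centre, then slopes to 4 mm, and is 4 mm thick over the last 43 mm; the other end is 10 mm high. Flat underside.
- strut_tip (a point): middle of the thin end of the strut, at its underside, 90 mm from its centre
- strut_tail (a point): middle of the thick end of the strut, at its underside, 90 mm from its centre
- seat_tip (a point): where strut_tip belongs: on the soundboard's surface at the end of the pencilled place, 1.5 mm short of the soundhole plate (a fixed sheet 3 mm thick) that the strut's end meets. The pencilled outline is 15 mm wide and 180 mm long.
- seat_tail (a point): where strut_tail belongs: the other end of the pencilled place, 180 mm from seat_tip, on the soundboard's surface
- bar_near_end (a point): right (-y) end of the harmonic bar, at mid height (10 mm above the soundboard). The bar is loose and light (35 g), 232 x 10 mm, 20 mm high, standing across the guitar. In its underside are two arches, 44 mm wide and 7 mm high; the middle of the free one is 41 mm from this end. In place, the strut reaches about 20 mm past the bar's far face.
- bar_far_end (a point): left (+y) end of the harmonic bar, at mid height; the arch at this end holds the glued twin strut
- glue: white glue bottle, 58 mm across, 165 mm high, standing on the bench; leave alone (origin under its middle)
- wrench: steel wrench, 170 mm long, lying on the bench; leave alone
- plane: small iron block plane, 90 x 34 mm, 42 mm high, standing on the bench; leave alone (origin under its middle)
There are look-alikes about, which are no part of the job. What is shaped like the part that bears bar_near_end but green or purple is not meant.

How it is judged (in metres and radians):
On the way, in this order (a step that is already met when the one before it is completed fails the run):
1. the hold-down block is fully in (value of joint holddown above 0.0225 m), for 0.2 s.
2. the strut's thin end has passed under the bar, low on the soundboard (horizontal distance between strut_tip and seat_tip below 0.018 m and height (world z) of strut_tip below 0.0285 m), for 0.2 s.
At the end, for the whole second after the job is handed in: Block within 2.5 mm of fully in; strut's thin end within 6 mm and thick end within 8 mm of place, both within 2.5 mm of the soundboard; fingers still on it, pressing it on the soundboard with over 3 N, upright within 0.08 rad; bar ends within 6 mm of where they were and under 2.5 mm up (value of joint holddown above 0.0225 m and horizontal distance between strut_tip and seat_tip below 0.006 m and horizontal distance between strut_tail and seat_tail below 0.008 m and height (world z) of each of strut_tip, strut_tail below 0.0275 m and angle between strut_mid's own z axis and vertical below 0.08 rad and contact force between strut and soundboard above 3 N and contact force between the fingers and strut above 2 N and height (world z) of each of bar_near_end, bar_far_end below 0.0375 m and distance of each of bar_near_end, bar_far_end from where it was at the start of the episode below 0.006 m); the arm keeps its last pose, push and grip.
It fails at once if the harmonic bar was lifted (height (world z) of any of bar_near_end, bar_far_end above 0.0385 m).
It fails at once if the harmonic bar was shifted or toppled (distance of any of bar_near_end, bar_far_end from where it was at the start of the episode above 0.008 m).
It fails at once if a bystander was disturbed (distance of any of glue, wrench, plane from where it was at the start of the episode above 0.02 m).
It also fails if it takes over 54 s, if anything falls off the work surface, if the arm or the gripper's body presses on something with over 40 N, if the wrist force passes 120 N, or if a joint passes its speed limit or range.

### The arm

A 7-joint arm with a two-finger parallel gripper is mounted at the origin on the work surface. World frame = base frame: x ahead of the robot, y to its left, z up, the work surface at z = 0. Lengths are in mm, angles in rad, forces in N, time in s.
With the tool pointing down it reaches from about 400 to 875 mm from the base axis. Payload 4.4 kg.
Tool frame: the origin (TCP) lies between the finger pads; the fingertips stand ctrl.tip_reach ahead of it and the grasp point (between the pads) lies 8 mm behind it (ctrl.tip_reach is the distance from the TCP to the fingertips, in mm); z points along the fingers, y is the direction in which the jaws open and shut (so a half turn about z gives the same grasp; the last joint's range is limited). The gripper opens to 85 mm and grips with 20 to 120 N. Pads are 22 mm wide; open, the fingers measure 114 mm over their backs; the gripper's body (76 mm by 85 mm) begins 54 mm behind the grasp point. The pads swing forward as they close: fully open they stand 13 mm farther back than shut.
Start: joints at [1.278, 0.628, 0.038, 1.517, -0.027, 0.996, -0.02], TCP at [146.186, -633.362, 242.313] pointing down, gripper open.
Joint ranges: [-3.06, 3.06], [-0.37, 2.12], [-1.25, 1.32], [0.18, 2.47], [-1.1, 4.24], [0.23, 1.98], [-2.94, 2.94]. Speed limits (rad/s): [2.57, 2.57, 3.14, 3.14, 3.14, 3.14, 3.14].

### API

Orientations are given as [roll, pitch, yaw] about the fixed x, y, z axes, in that order (R = Rz(yaw) Ry(pitch) Rx(roll)).
In Python, from cell import status, viewer, order, ctrl gives the robot as it stands.
- The arm moves only by the tool play_rows, never from a script. Its argument "series" is a list of rows, each a list of 5 numbers: the shift along the tool's x, y, z in cm, then the turn about the tool's z in degrees, then the closure, from 0 (fully open) to 1 (shut). In form: [[x, y, z, yaw, gripper], ...]. A call has 1 to 8 rows; each row is the pose to reach, as a shift and turn from the pose commanded when the call began, along the tool's axes at that moment; what a row does not reach only later rows make up. A row lasts 1/10 s, in which the tool goes at most 50 mm and 8.59 degrees, less where a joint would pass 70% of its speed; a pose out of reach is approached as far as the arm can. A call with a gripper value outside its range is refused whole. The fingers move at their own pace and stop on an object; the grip force is fixed at half the most. Time passes only in rows, so rows that repeat a pose let the fingers close. It gives the time, the measured TCP pose, the force and the opening at its end, in the units of the state.
- status.read_state(): the state, without advancing time (a new reading comes with each control period).
- viewer.get_image(name): name is "side" or "top" or "wrist"; returns a dict with "img" (400x640x3 uint8, red, green, blue), "vfov" (degrees; the focal length in pixels is half the picture's height over the tangent of half this angle, whatever the lens; pixels are square), "cx", "cy" (the principal point, pixels), "rvec" (rotation vector, rad) and "tvec" (3), from world to camera coordinates, as OpenCV has them; the wrist camera has in their place "tool_from_camera" (4x4, takes a point from camera to tool coordinates, whose origin is the TCP and whose axes are the flange's). Camera axes: x right, y down, z forward; pixel columns grow to the right and rows downward; lengths in mm; the calibration is good to about 2 mm. A picture is of the moment at which its call begins: read the wrist's pose just before it. There is no depth.
- order.finish_job(): hands the job in, once; it reports no verdict.
The state is a dict: "clock": time; "qpos": joint angles; "qd": joint speeds; "tau": joint torques, N m; "eef_pos": TCP position; "tool_rot": TCP orientation; "force": force on the tool from outside, world axes, zero at the start; "torque": the same for the moment, N m; "width": finger opening in mm.
Only numpy, scipy, OpenCV 4.12 (cv2) and the standard library are available. Lean on these libraries where they do the work, as an engineer would, in place of code of your own. Each camera call takes 0.05 s, during which the arm holds its last target. There are 200 camera calls.

## Working session

There is one attempt and no reset: what is moved stays moved. The work goes in short steps, Python scripts to look and compute and a tool call to move; the robot and the scene stay as the last step left them, time stands still between calls to the robot, and variables do not carry over. Pictures are saved under pics/ and viewed, about 8 in all and at most 12, crops included, and the job is handed in when it is done.

Besides the shell and the picture viewer there is one more tool, called after "Request:" as name(argument=value, ...) on one line, values as JSON. play_rows: Moves the arm, as the interface text tells. Its arguments: {"type":"object","properties":{"series":{"type":"array","items":{"type":"array","items":{"type":"number"}}}},"required":["series"]}

```bash
mkdir -p pics; cat > h.py <<'E'
import numpy as np, cv2
from cell import status, viewer, order, ctrl
from scipy.spatial.transform import Rotation as Ro
def shot(n):
    s=status.read_state(); d=viewer.get_image(n); f=200/np.tan(np.radians(d["vfov"])/2)
    d["K"]=np.array([[f,0,d["cx"]],[0,f,d["cy"]],[0,0,1.]])
    if "rvec" in d:
        R=cv2.Rodrigues(np.array(d["rvec"],float))[0]; t=np.array(d["tvec"],float).ravel()
    else:
        W=np.eye(4); W[:3,:3]=Ro.from_euler('xyz',s["tool_rot"]).as_matrix(); W[:3,3]=s["eef_pos"]
        C=np.linalg.inv(W@np.array(d["tool_from_camera"])); R=C[:3,:3]; t=C[:3,3]
    d["R"],d["t"]=R,t
    np.savez(f"{n}.npz",K=d["K"],R=R,t=t,img=d["img"]); return d
def load(n): return dict(np.load(f"{n}.npz"))
def ray(d,u,v,z):
    r=d["R"].T@np.linalg.inv(d["K"])@np.array([u,v,1.]); o=-d["R"].T@d["t"]
    return o+r*(z-o[2])/r[2]
def proj(d,p):
    q=d["K"]@(d["R"]@np.array(p,float)+d["t"]); return q[:2]/q[2]
def save(img,n,k=1):
    cv2.imwrite(f"pics/{n}.png",cv2.resize(img,None,fx=k,fy=k,interpolation=cv2.INTER_CUBIC)[:,:,::-1])
E
python3 - <<'E'
from h import *
s=status.read_state(); print(s, ctrl.tip_reach)
for n in("top","side","wrist"):
    d=shot(n); print(n,-d["R"].T@d["t"],d["K"][0,0],d["R"][2])
    save(d["img"],n+"0",1.25)
E
```

```text
{'clock': 0.0, 'qpos': array([ 1.2781854 ,  0.62934009,  0.03845242,  1.51838815, -0.02701003,
        0.99627631, -0.01998819]), 'qd': array([-0.00044127, -0.00016527, -0.0013675 , -0.00130995,  0.000819  ,
       -0.00207798, -0.00059715]), 'tau': array([ 1.09202501e-03, -5.63396752e+01,  1.22686800e+00, -1.93445528e+01,
        1.11341823e-02,  1.04570048e-02,  1.51819285e-05]), 'eef_pos': array([ 146.05472647, -632.75494305,  241.38672211]), 'tool_rot': array([-3.13969917e+00,  2.27301762e-05,  2.26808373e-01]), 'force': array([0.6545381 , 0.2648165 , 0.52003118]), 'torque': array([-0.00661282, -0.02297147, -0.04272304]), 'width': 85.71322876136813} 11.0
top [ 360.81998728  -11.81527235 1637.08771693] 494.79457491821057 [ 0.08751797 -0.01041622 -0.99610848]
side [ 106.11848014 1058.27321706  788.08558303] 397.6285056584217 [ 0.29209703 -0.79952637 -0.52482083]
wrist [ 216.98707877 -616.76256993  372.58848894] 322.09157098918666 [-0.28211045 -0.06326077 -0.95729398]
```

View pics/top0.png

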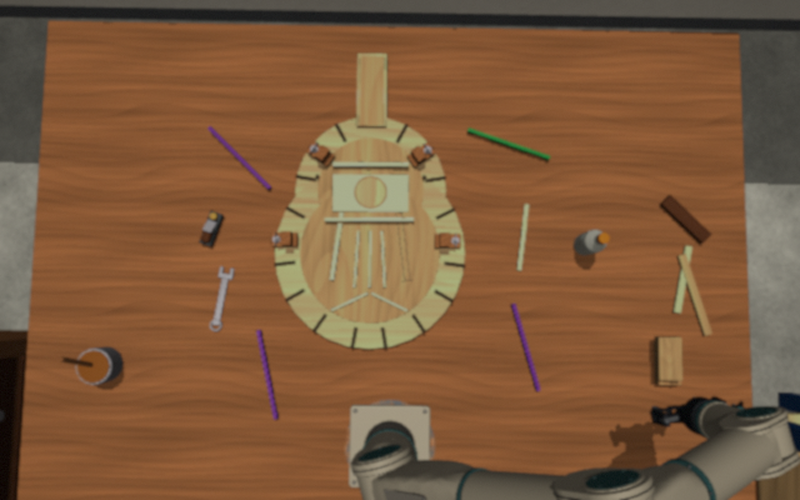

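View pics/wrist0.png

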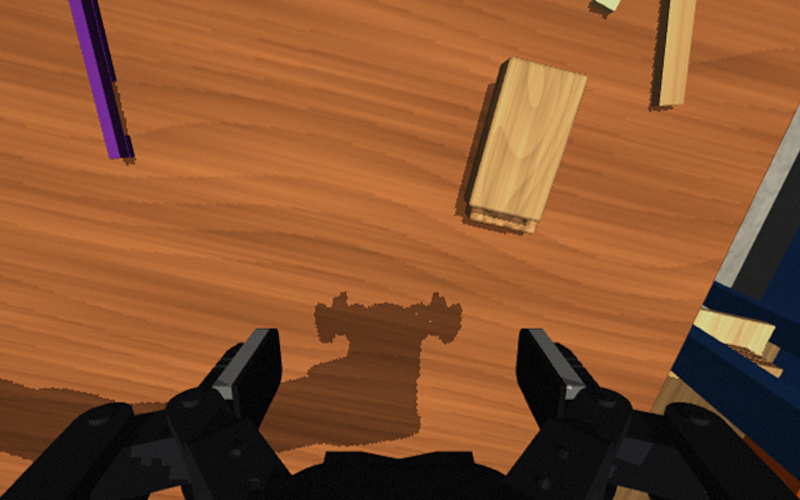

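Top view: workboard centred near (370,235). Hold-down blocks are at (285,240), (448,240), (321,154) and (421,154). The harmonic bar runs from (325,219) to (414,219), the pencilled place is near (404,247), and the strut candidates are (523,237) and (683,280). I'll check an enlarged crop.

```bash
python3 - <<'E'
from h import *
d=load("top")
a=d["img"][110:240,205:435]; b=d["img"][180:280,500:590]
A=cv2.resize(a,None,fx=3.4,fy=3.4,interpolation=cv2.INTER_CUBIC)
save(A,"c1")
for p in [(523,205),(519,269),(527,205),(688,247),(678,312),(285,240),(448,240),(325,219),(414,219),(592,240)]: print(p, ray(d,p[0]/1.25,p[1]/1.25,10).round())
E
```

```text
(523, 205) [ 633. -345.   10.]
(519, 269) [ 462. -334.   10.]
(527, 205) [ 633. -356.   10.]
(688, 247) [ 527. -784.   10.]
(678, 312) [ 354. -753.   10.]
(285, 240) [530. 285.  10.]
(448, 240) [ 536. -146.   10.]
(325, 219) [588. 180.  10.]
(414, 219) [591. -55.  10.]
(592, 240) [ 542. -529.   10.]
```

View pics/c1.png

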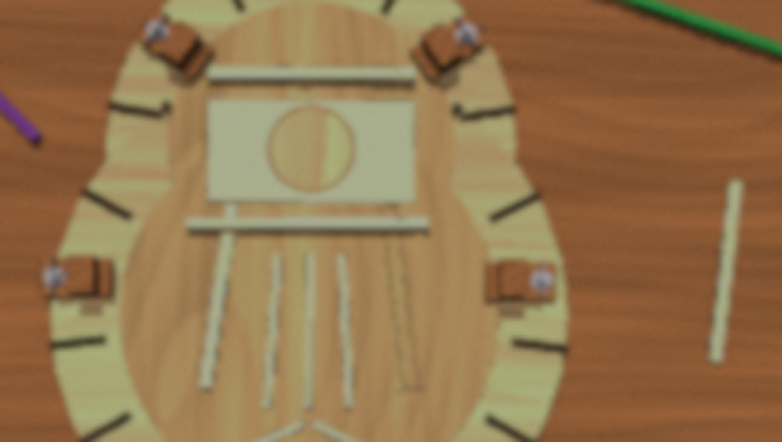

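The open block is the left one at crop (80,278), since it sits further out than its mirror at (520,280). The loose strut is at crop (727,270): it is pale, about 175 mm long and reachable. The pale stick in the far-right pile is out of reach. I'll move to a shared viewpoint over the workboard, which also confirms this at close range.

Request:
play_rows(series=[[6, -5, -0.8, 7, 0], [11, -9, -1.5, 13, 0], [16, -13.5, -2.1, 13, 0], [20, -17, -2.6, 13, 0], [24, -20, -3.1, 13, 0], [28, -23.5, -3.6, 13, 0], [32, -27, -4.2, 13, 0], [36, -30.2, -4.7, 13, 0]])

```text
clock: 0.95
eef_pos: [386.3, -313.6, 282.3]
tool_rot: [3.142, -0.0, -0.0]
force: [1.5, -0.6, -0.8]
width: 85.5
```

```bash
python3 - <<'E'
from h import *
s=status.read_state(); print(s["clock"],s["eef_pos"],s["tool_rot"],s["qpos"])
E
```

```text
0.95 [ 386.31442682 -313.55071111  282.25583935] [ 3.14158658e+00 -6.98096056e-06 -2.45309094e-04] [ 0.57473669  0.36215587  0.0692327   1.88294918 -0.03135449  0.89751198
 -0.91199504]
```

Request:
play_rows(series=[[2.5, -4, -0.5, 0, 0], [5, -8, -1, 0, 0], [7, -12, -1, 0, 0], [7, -12, -1, 0, 0], [7, -12, -1, 0, 0]])

```text
clock: 1.45
eef_pos: [455.8, -194.3, 291.9]
tool_rot: [-3.142, 0.0, 0.003]
force: [0.1, -0.0, 0.4]
width: 85.5
```

```bash
python3 - <<'E'
from h import *
d=shot("wrist"); save(d["img"],"w1",1.25)
s=status.read_state(); print(s["clock"],s["eef_pos"],s["tool_rot"],s["qd"].round(3))
E
```

```text
1.5 [ 455.16094217 -195.80230634  291.88625895] [3.14109823e+00 7.37006958e-04 6.45319202e-05] [ 0.03  -0.001  0.02  -0.    -0.    -0.001 -0.001]
```

View pics/w1.png

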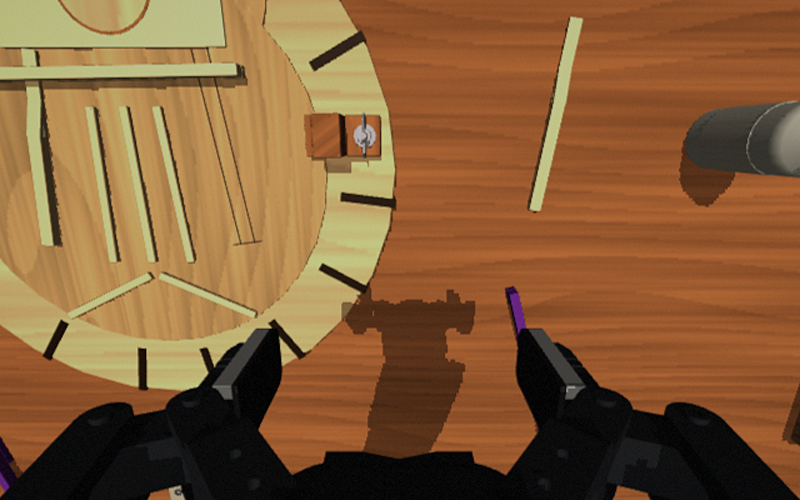

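Wrist view: the strut runs from (575,17) to (535,210), and its far (top) end looks thin. The pencilled tail corners are (233,244) and (262,241), and its lines meet the plate at (193,47) and (209,47). The bar's near end is at (240,70).

```bash
python3 - <<'E'
from h import *
d=load("wrist")
def P(n,u,v,z): print(n,ray(d,u/1.25,v/1.25,z).round(1))
P("pencil tail L",233,244,25);P("pencil tail R",262,241,25);P("pencil tip L",193,47,25);P("pencil tip R",209,47,25)
P("bar top end",240,66,45);P("bar bottom near",240,78,25)
P("strut far",575,17,4);P("strut near top",535,206,10);P("plate corner",226,47,28)
P("twin tail",49,244,31);P("fixed block top mid",325,135,72)
t=load("top")
for n,u,v,z in[("openblk L",75,278,72),("openblk mid",88,278,72),("fixed mid",505,281,72)]: print(n,ray(t,205+u/3.4,110+v/3.4,z).round(1))
print(ray(t,205+187/3.4,110+222/3.4,45),ray(t,205+429/3.4,110+222/3.4,45))
save(d["img"][0:210,120:480],"c2",2.2)
# crop of open block in top
save(t["img"][170:215,210:260],"c3",10)
E
```

```text
pencil tail L [423.4 -25.7  25. ]
pencil tail R [426.7 -55.6  25. ]
pencil tip L [604.7 -10.9  25. ]
pencil tip R [604.8 -25.2  25. ]
bar top end [586.3 -58.3  45. ]
bar bottom near [579.4 -50.   25. ]
strut far [ 634.9 -356.3    4. ]
strut near top [ 461.1 -335.3   10. ]
plate corner [604.2 -41.5  28. ]
twin tail [424.3 157.   31. ]
fixed block top mid [ 530.  -133.1   72. ]
openblk L [524.6 276.3  72. ]
openblk mid [524.8 264.1  72. ]
fixed mid [ 527.4 -125.4   72. ]
[582.57042717 176.32052717  45.        ] [585.9089592  -54.35765461  45.        ]
```

View pics/c2.png

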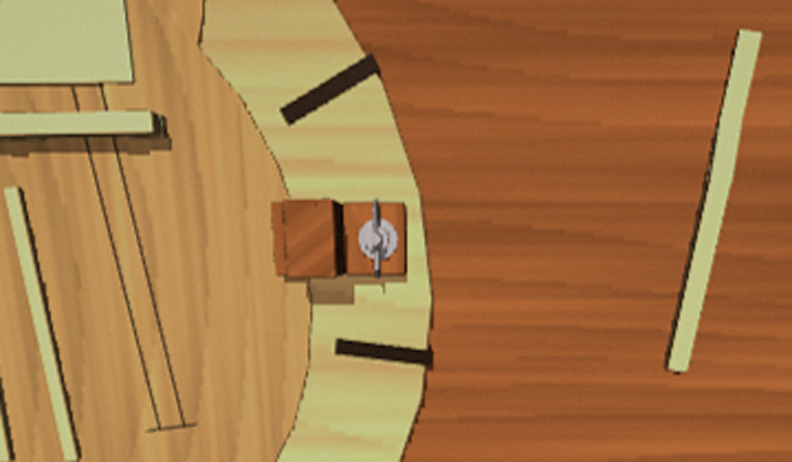

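The crop shows the strut's far end has plainer, thinner sides (thin end towards +x). Its lower half, from (715,200) to (677,370), shows a dark side face. The pencilled place runs from (87,84) to (172,427), tail line included. Next is the open block.

Request:
play_rows(series=[[0.8, -5, 0, -8, 0], [1.6, -10, 0, -16, 0], [2.5, -15, 0.5, -24, 0], [3.3, -20, 1, -32, 0], [4.2, -25, 1.5, -40, 0], [5, -30, 2.5, -48, 0], [5.8, -35, 3, -56, 0], [6.5, -39, 4, -64, 0]])

```text
clock: 2.3
eef_pos: [521.8, 194.5, 252.2]
tool_rot: [3.14, -0.0, 1.119]
force: [-0.1, 0.2, 0.8]
width: 85.2
```

```bash
python3 - <<'E'
from h import *
s=status.read_state(); p=s["eef_pos"];y=s["tool_rot"][2];print(s["clock"],p,s["tool_rot"])
D=np.array([528,245,190])-p;print("tool", np.cos(y)*D[0]+np.sin(y)*D[1], np.sin(y)*D[0]-np.cos(y)*D[1], -D[2], np.degrees(y-np.pi/2))
E
```

```text
2.3 [521.80192579 194.47565817 252.1762995 ] [ 3.14005623e+00 -2.20763238e-04  1.11906474e+00]
tool 48.16198374437717 -16.478730626689682 62.176299502518305 -25.882313331415876
```

Request:
play_rows(series=[[2, -1, 3, -8, 0], [4, -1.6, 5, -16, 0], [4.8, -1.6, 6, -24, 0], [4.8, -1.6, 6, -25.5, 0], [4.8, -1.6, 6, -25.5, 0]])

```text
clock: 2.8
eef_pos: [527.9, 242.5, 191.8]
tool_rot: [-3.141, 0.001, 1.557]
force: [0.6, 0.0, 0.2]
width: 85.7
```

```bash
python3 - <<'E'
from h import *
s=status.read_state(); print(s["clock"],s["eef_pos"],s["tool_rot"],s["force"])
d=shot("wrist"); save(d["img"],"w2",1.25)
E
```

```text
2.8 [527.92225499 242.52600762 191.84547944] [-3.14104707e+00  1.28215643e-03  1.55688837e+00] [0.57597016 0.00310122 0.16646219]
```

View pics/w2.png

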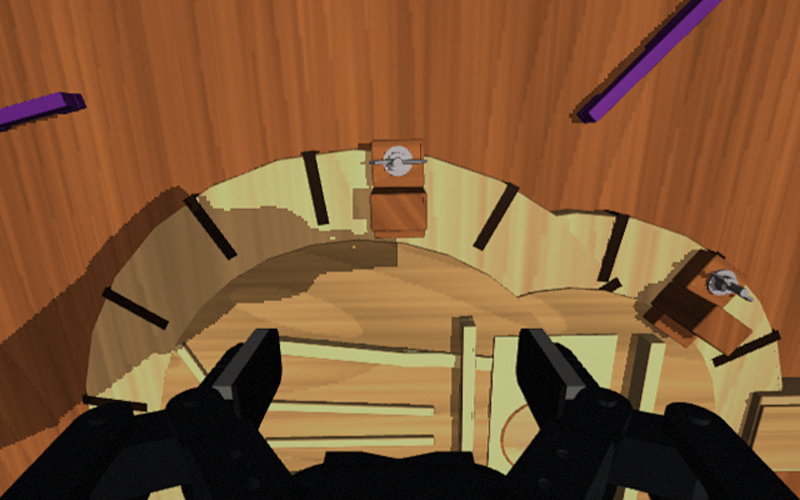

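The block's tall part shows its top face at about x 371–426, y 196–235, with the wing nut at (398,160).

```bash
python3 - <<'E'
from h import *
d=load("wrist")
for n,u,v,z in[("outerL",371,195,72),("outerR",426,194,72),("innerL",371,234,72),("innerR",426,234,72),("nut",398,158,70),("foot out",398,140,64)]: print(n,ray(d,u/1.25,v/1.25,z).round(1))
im=d["img"][100:195,280:350].astype(int)
print([tuple(im[r,38]) for r in range(40,95,2)])
E
```

```text
outerL [510.4 281.7  72. ]
outerR [544.6 281.9  72. ]
innerL [509.6 256.8  72. ]
innerR [544.8 256.4  72. ]
nut [527.5 303.7  70. ]
foot out [527.6 314.2  64. ]
[(np.int64(167), np.int64(143), np.int64(134)), (np.int64(153), np.int64(86), np.int64(41)), (np.int64(158), np.int64(91), np.int64(46)), (np.int64(155), np.int64(90), np.int64(46)), (np.int64(151), np.int64(85), np.int64(43)), (np.int64(32), np.int64(17), np.int64(8)), (np.int64(45), np.int64(25), np.int64(10)), (np.int64(62), np.int64(35), np.int64(19)), (np.int64(149), np.int64(84), np.int64(43)), (np.int64(149), np.int64(85), np.int64(40)), (np.int64(141), np.int64(81), np.int64(41)), (np.int64(142), np.int64(81), np.int64(42)), (np.int64(147), np.int64(84), np.int64(44)), (np.int64(145), np.int64(82), np.int64(42)), (np.int64(145), np.int64(84), np.int64(44)), (np.int64(148), np.int64(86), np.int64(43)), (np.int64(150), np.int64(85), np.int64(43)), (np.int64(159), np.int64(91), np.int64(48)), (np.int64(163), np.int64(92), np.int64(47)), (np.int64(159), np.int64(91), np.int64(46)), (np.int64(154), np.int64(88), np.int64(45)), (np.int64(153), np.int64(89), np.int64(44)), (np.int64(105), np.int64(58), np.int64(29)), (np.int64(149), np.int64(84), np.int64(42)), (np.int64(153), np.int64(87), np.int64(46)), (np.int64(163), np.int64(130), np.int64(79)), (np.int64(199), np.int64(180), np.int64(116)), (np.int64(107), np.int64(76), np.int64(43))]
```

Request:
play_rows(series=[[2.6, 0, 4.5, -1, 0], [2.6, 0, 9, -1, 0], [2.6, 0, 12.5, -1, 0], [2.6, 0, 14.2, -1, 0], [2.6, 0, 14.2, -1, 0.6], [2.6, 0, 14.2, -1, 1], [2.6, 0, 14.2, -1, 1], [2.6, 0, 14.2, -1, 1]])

```text
clock: 3.65
eef_pos: [528.3, 271.2, 52.3]
tool_rot: [3.139, -0.001, 1.579]
force: [-1.7, -1.1, 3.2]
width: 35.3
```

Request:
play_rows(series=[[0, 0, 0, 0, 1], [0, 0, 0, 0, 1], [0, 0, 0, 0, 1]])

```text
clock: 3.95
eef_pos: [528.3, 271.2, 52.2]
tool_rot: [3.139, -0.001, 1.579]
force: [-2.0, -0.8, 5.8]
width: 34.9
```

Gripped. Now slide it towards -y, stepwise, up to 27 mm.

Request:
play_rows(series=[[-0.4, 0, 0, 0, 1], [-0.8, 0, 0, 0, 1], [-1.2, 0, 0, 0, 1], [-1.5, 0, 0, 0, 1], [-1.7, 0, 0, 0, 1], [-1.7, 0, 0, 0, 1]])

```text
clock: 4.55
eef_pos: [528.4, 254.8, 52.2]
tool_rot: [3.139, -0.002, 1.579]
force: [-1.9, 0.8, 8.9]
width: 35.1
```

Request:
play_rows(series=[[-0.2, 0, 0, 0, 1], [-0.4, 0, 0, 0, 1], [-0.4, 0, 0, 0, 1], [-0.4, 0, 0, 0, 1]])

```text
clock: 4.95
eef_pos: [528.4, 251.0, 52.3]
tool_rot: [3.139, -0.002, 1.579]
force: [-2.9, 1.4, 7.8]
width: 35.1
```

Request:
play_rows(series=[[-0.2, 0, 0, 0, 1], [-0.4, 0, 0, 0, 1], [-0.5, 0, 0, 0, 1], [-0.5, 0, 0, 0, 1]])

```text
clock: 5.35
eef_pos: [528.4, 250.9, 52.3]
tool_rot: [3.137, -0.01, 1.581]
force: [-1.6, 9.7, 3.6]
width: 35.4
```

Request:
play_rows(series=[[-0.2, 0, 0, 0, 1], [-0.3, 0, 0, 0, 1], [-0.3, 0, 0, 0, 1]])

```text
clock: 5.65
eef_pos: [528.4, 250.8, 52.4]
tool_rot: [3.136, -0.014, 1.582]
force: [-1.6, 14.9, 1.2]
width: 35.2
```

Stop reached, with the position held at 250.8 and force rising to 15 N. Release and lift.

Request:
play_rows(series=[[0.5, 0, 0, 0, 1], [0.5, 0, 0, 0, 0.3], [0.5, 0, 0, 0, 0], [0.5, 0, 0, 0, 0], [0.5, 0, -3, 0, 0], [0.5, 0, -7, 0, 0], [0.5, 0, -11, 0, 0], [0.5, 0, -14, 0, 0]])

```text
clock: 6.45
eef_pos: [528.4, 246.2, 192.3]
tool_rot: [3.14, -0.0, 1.578]
force: [0.3, 0.7, 0.1]
width: 85.2
```

```bash
python3 - <<'E'
from h import *
s=status.read_state(); print(s["clock"],s["eef_pos"],s["tool_rot"],s["force"],s["width"])
d=shot("wrist"); t=shot("top")
a=d["img"][80:260,220:420]; b=cv2.resize(t["img"][160:220,205:285],None,fx=3,fy=3,interpolation=cv2.INTER_CUBIC)
save(np.hstack([a,b]),"w3",1.6)
E
```

```text
6.45 [528.35086472 246.1550079  192.33915161] [ 3.13986581e+00 -3.08269235e-04  1.57841485e+00] [0.31607367 0.73039799 0.07050083] 85.23455414360457
```

View pics/w3.png

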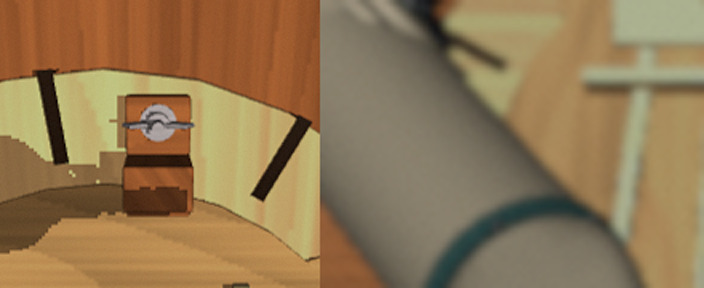

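Request:
play_rows(series=[[-3.5, -0.6, -0.5, 8, 0], [-7, -1.3, -0.5, 16, 0], [-10.5, -2, -0.5, 24, 0], [-14, -2.8, -0.5, 32, 0], [-17.5, -3.5, -0.5, 40, 0], [-21, -4.2, -0.5, 48, 0], [-24, -5, -0.5, 56, 0], [-26.5, -5.5, -0.5, 64, 0]])

```text
clock: 7.35
eef_pos: [473.3, -21.5, 194.3]
tool_rot: [3.142, 0.002, 0.454]
force: [0.8, -0.8, 0.0]
width: 85.0
```

```bash
cat >> h.py <<'E'
def go(x,y,z,yaw):
    s=status.read_state(); p=s["eef_pos"];a=s["tool_rot"][2];D=np.array([x,y,z])-p
    print("pos",p.round(1),s["tool_rot"].round(4),"F",s["force"].round(1),"tool", (np.cos(a)*D[0]+np.sin(a)*D[1]).round(1), (np.sin(a)*D[0]-np.cos(a)*D[1]).round(1), -D[2].round(1), np.degrees(a-yaw).round(2))
E
python3 -c "
from h import *
go(470,-40,200,0)
d=load('wrist');print(ray(d,318.8,184.4,72),ray(d,318.8,80+213/1.6,72))"
```

```text
pos [473.3 -21.5 194.3] [3.1415e+00 2.5000e-03 4.5400e-01] F [ 0.8 -0.8  0. ] tool -11.1 15.1 -5.7 26.01
[527.56089616 262.6103298   72.        ] [527.76001347 238.51862162  72.        ]
```

Request:
play_rows(series=[[-0.5, 0.7, -0.5, 8, 0], [-1, 1.5, -0.5, 16, 0], [-1, 1.5, -0.5, 24, 0], [-1, 1.5, -0.5, 26, 0], [-1, 1.5, -0.5, 26, 0]])

```text
clock: 7.85
eef_pos: [472.3, -36.7, 199.6]
tool_rot: [3.141, 0.001, 0.01]
force: [-0.1, 0.1, -0.3]
width: 85.3
```

```bash
python3 - <<'E'
from h import *
d=shot("wrist"); np.savez("seat.npz",K=d["K"],R=d["R"],t=d["t"],img=d["img"]); save(d["img"][0:280,200:520],"w4",2.1)
go(480,-300,180,0)
E
```

```text
pos [472.4 -36.5 199.7] [3.1414e+00 9.0000e-04 1.1400e-02] F [-0.6 -0.4 -0.1] tool 4.6 263.5 19.7 0.65
```

View pics/w4.png

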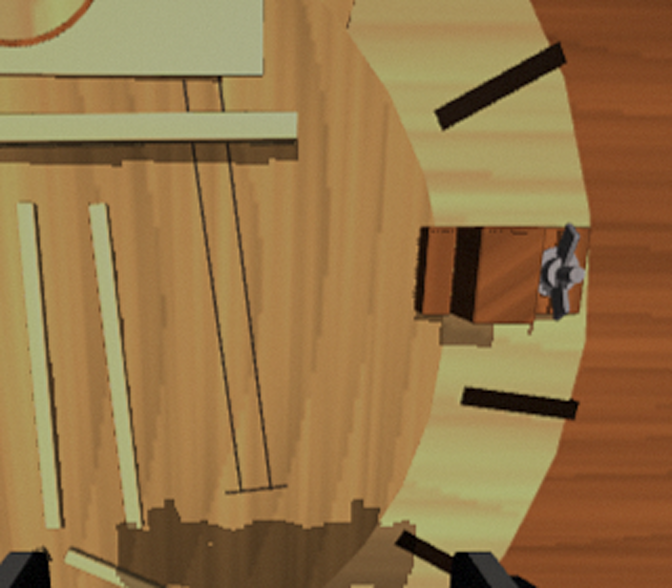

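Seat view: the outline's tail midpoint is at (256,489). The plate end midpoint is (202.5,77), and the bar's near end is at (297,113–139).

```bash
python3 - <<'E'
from h import *
d=load("seat")
def P(n,u,v,z):
    q=ray(d,200+u/2.1,v/2.1,z); print(n,q.round(1)); return q
a=P("tip@plate",202.5,78,25); b=P("tail",256,489.5,25); v=a-b; print(np.hypot(*v[:2]), np.arctan2(v[1],v[0]))
P("plate edge L",5,75,28);P("plate edge R",263,75,28)
P("bar far edge",297,113,45);P("bar near edge",297,139,45);P("bar left near",0,139,45);P("w",241,489,25);P("w",271,488,25)
E
```

```text
tip@plate [604.  -16.5  25. ]
tail [424.8 -40.8  25. ]
180.79364465343718 0.13450665058319575
plate edge L [603.6  62.8  28. ]
plate edge R [604.8 -41.1  28. ]
bar far edge [588.4 -54.1  45. ]
bar near edge [579.1 -54.4  45. ]
bar left near [577.9  61.2  45. ]
w [425.  -33.5  25. ]
w [425.7 -48.   25. ]
```

Request:
play_rows(series=[[0, 4, 0.5, 0.6, 0], [0.2, 9, 1, 0.6, 0], [0.3, 14, 1.5, 0.6, 0], [0.4, 18.5, 2, 0.6, 0], [0.5, 22.5, 2, 0.6, 0], [0.5, 26, 2, 0.6, 0], [0.5, 26, 2, 0.6, 0], [0.5, 26, 2, 0.6, 0]])

```text
clock: 8.7
eef_pos: [479.5, -297.0, 179.6]
tool_rot: [-3.141, 0.001, -0.002]
force: [0.5, 0.9, -0.4]
width: 85.6
```

```bash
python3 - <<'E'
from h import *
d=shot("wrist"); save(d["img"][0:270,200:520],"w5",2.1)
go(480,-300,180,0)
E
```

```text
pos [ 479.8 -295.6  179.6] [-3.1402e+00  6.0000e-04 -3.0000e-04] F [-0.6 -0.6 -0. ] tool 0.2 4.4 -0.4 -0.02
```

View pics/w5.png

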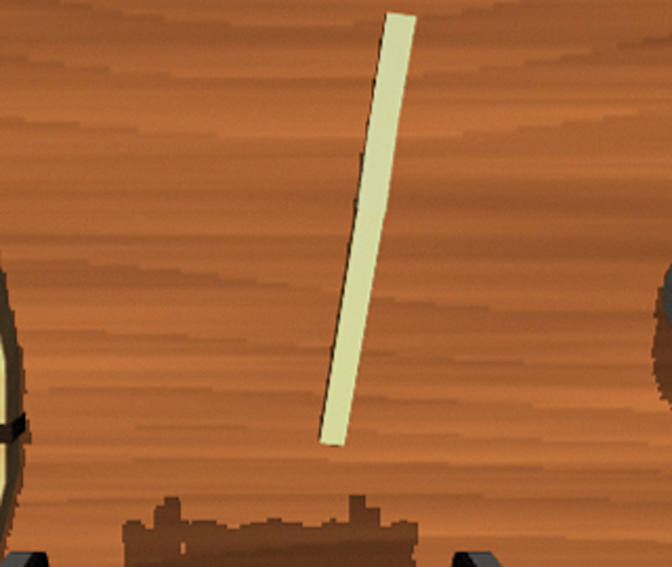

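The strut runs from (401,15) to (333,444). Its right edge bends at about (388,203) towards the camera's nadir in the upper half, so the far (+x) end is lower, which makes it the thin end.

```bash
python3 - <<'E'
from h import *
d=load("wrist")
a=ray(d,200+401/2.1,15/2.1,4); b=ray(d,200+333/2.1,443.5/2.1,10)
v=a-b;print(a,b,np.hypot(*v[:2]),np.arctan2(v[1],v[0]))
m=(a+b)/2; y=np.arctan2(v[1],v[0]); u=np.array([np.cos(y),np.sin(y)])
g=m[:2]-15*u; print(m,g); go(g[0],g[1],13,y)
E
```

```text
[ 634.24006535 -357.8441116     4.        ] [ 456.99933119 -336.10881608   10.        ] 178.56847682487313 -0.1220222484916909
[ 545.61969827 -346.97646384    7.        ] [ 530.7312305  -345.15066884]
pos [ 479.8 -295.6  179.6] [-3.1402e+00  6.0000e-04 -3.0000e-04] F [-0.6 -0.6 -0. ] tool 51.0 49.5 166.6 6.97
```

Request:
play_rows(series=[[3, 2.5, 2, 7, 0], [5.6, 4.9, 5, 7, 0], [5.6, 4.9, 9, 7, 0], [5.6, 4.9, 13, 7, 0], [5.6, 4.9, 15.5, 7, 0], [5.6, 4.9, 16.4, 7, 0], [5.6, 4.9, 16.4, 7, 0], [5.6, 4.9, 16.4, 7, 0]])

```text
clock: 9.55
eef_pos: [537.1, -345.4, 17.4]
tool_rot: [3.141, -0.002, -0.123]
force: [0.6, 0.3, 0.5]
width: 85.2
```

```bash
python3 - <<'E'
from h import *
go(535.7,-345.8,13,-.122); print(ctrl.tip_reach)
E
```

```text
pos [ 537.1 -345.4   17.4] [ 3.1411e+00 -2.1000e-03 -1.2280e-01] F [0.6 0.3 0.5] tool -1.3 0.6 4.4 -0.05
11.0
```

Request:
play_rows(series=[[0, 0.1, 0.42, 0, 0], [0, 0.1, 0.42, 0, 0.5], [0, 0.1, 0.42, 0, 0.9], [0, 0.1, 0.42, 0, 1], [0, 0.1, 0.42, 0, 1], [0, 0.1, 0.42, 0, 1], [0, 0.1, 0.42, 0, 1], [0, 0.1, 0.42, 0, 1]])

```text
clock: 10.35
eef_pos: [535.9, -346.8, 12.2]
tool_rot: [3.141, -0.0, -0.124]
force: [-1.1, 0.0, 2.7]
width: 10.1
```

Request:
play_rows(series=[[0, 0, 0, 0, 1], [0, 0, 0, 0, 1], [0, 0, 0, 0, 1]])

```text
clock: 10.65
eef_pos: [535.9, -346.8, 12.2]
tool_rot: [3.141, -0.0, -0.124]
force: [-1.3, -0.3, 6.1]
width: 9.9
```

Request:
play_rows(series=[[0, 0, -2, 0, 1], [0, 0, -5, 0, 1], [0, 0, -8, 0, 1], [-0.5, -1.5, -10, 0, 1], [-1.8, -5, -10, -3, 1], [-3, -8.5, -10, -7, 1], [-4.2, -12, -10, -11, 1], [-5.5, -15.5, -10, -14.8, 1]])

```text
clock: 11.45
eef_pos: [499.9, -184.6, 111.6]
tool_rot: [-3.141, -0.0, 0.137]
force: [0.5, -0.4, -0.7]
width: 9.9
```

```bash
python3 - <<'E'
from h import *
t=load("top")
for p in [(369,292),(406,310),(407,311)]: print(ray(t,p[0]/1.25,p[1]/1.25,28).round())
u=np.array([np.cos(.1345),np.sin(.1345)]); tail=np.array([424.8,-40.8]); print("final",tail+80.3*u,"pre40",tail+40.3*u,"tail pre",tail-40*u)
w=tail+40.3*u; s=status.read_state(); go(w[0],w[1],80,.1345); print(s["width"],s["clock"])
E
```

```text
[396.  60.  28.]
[351. -37.  28.]
[348. -39.  28.]
final [504.37477075 -30.03218406] pre40 [464.73603065 -35.39597781] tail pre [385.1612599  -46.16379374]
pos [ 499.9 -184.6  111.6] [-3.1413e+00 -1.0000e-04  1.3690e-01] F [ 0.5 -0.4 -0.7] tool -14.5 -152.6 31.6 0.14
9.944747992286088 11.45
```

Request:
play_rows(series=[[-0.5, -4, 0, 0, 1], [-1, -8, 0, 0, 1], [-1.5, -12, 0, 0, 1], [-1.9, -15.2, 0, 0, 1], [-1.9, -15.2, 1.5, 0, 1], [-1.9, -15.2, 3, 0, 1], [-1.9, -15.2, 3.6, 0, 1], [-1.9, -15.2, 3.6, 0, 1]])

```text
clock: 12.25
eef_pos: [460.5, -38.0, 75.1]
tool_rot: [-3.141, 0.002, 0.134]
force: [-0.2, 0.4, -0.6]
width: 9.7
```

```bash
python3 - <<'E'
from h import *
d=shot("wrist"); save(d["img"][0:310,170:470],"w6",1.9)
go(459.8,-36.1,40,.1345)
# predicted projection of strut top edges at tip/tail end with grip model
s=status.read_state();p=s["eef_pos"];a=s["tool_rot"][2];u=np.array([np.cos(a),np.sin(a),0]);n=np.array([-u[1],u[0],0])
for l,h in((99.7,4),(99.7,0),(24.7,10)):
  for k in(-6,6): print(l,k,((proj(d,p+u*l+n*k+np.array([0,0,-12.2+h]))-[170,0])*1.9).round(1))
E
```

```text
pos [460.9 -38.2  75.6] [-3.1415e+00  9.0000e-04  1.3380e-01] F [ 0.  -1.4 -0.8] tool -0.9 -2.2 35.6 -0.04
99.7 -6 [312.6  68.1]
99.7 6 [253.7  68.1]
99.7 -6 [311.7  72.2]
99.7 6 [254.6  72.2]
24.7 -6 [308.9 424.6]
24.7 6 [256.7 424.6]
```

View pics/w6.png

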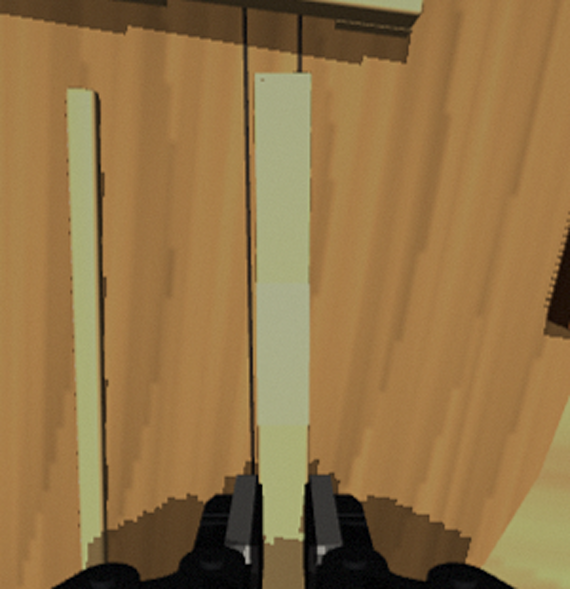

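The strut is held straight with the thin end forward (tip edge at (255–311,73), predicted row 68), so at most a slight droop. Lower it just short of the bar.

Request:
play_rows(series=[[-0.1, -0.2, 1.2, 0, 1], [-0.1, -0.2, 2.4, 0, 1], [-0.1, -0.2, 3.2, 0, 1], [-0.1, -0.2, 3.6, 0, 1], [-0.1, -0.2, 3.7, 0, 1], [-0.1, -0.2, 3.7, 0, 1]])

```text
clock: 12.9
eef_pos: [459.8, -36.4, 38.5]
tool_rot: [-3.141, 0.0, 0.135]
force: [0.1, 0.0, -0.2]
width: 10.3
```

Request:
play_rows(series=[[0, 0, 0.1, 0, 1], [0, 0, 0.1, 0, 1], [0, 0, 0.1, 0, 1]])

```text
clock: 13.2
eef_pos: [460.0, -36.1, 37.9]
tool_rot: [3.141, -0.0, 0.134]
force: [0.5, -0.6, -0.1]
width: 9.9
```

Request:
play_rows(series=[[0, 0, 0.1, 0, 1], [0, 0, 0.1, 0, 1], [0, 0, 0.1, 0, 1]])

```text
clock: 13.5
eef_pos: [460.1, -36.0, 37.1]
tool_rot: [3.141, -0.001, 0.134]
force: [-1.7, -0.7, 4.8]
width: 10.0
```

Request:
play_rows(series=[[0, 0, 0.1, 0, 1], [0, 0, 0.1, 0, 1], [0, 0, 0.1, 0, 1]])

```text
clock: 13.8
eef_pos: [460.1, -36.1, 37.1]
tool_rot: [3.141, -0.001, 0.135]
force: [-3.0, 0.2, 18.0]
width: 9.6
```

Request:
play_rows(series=[[0, 0, -0.12, 0, 1], [0, 0, -0.12, 0, 1], [0.4, 0, -0.12, 0, 1], [0.8, 0, -0.12, 0, 1], [1.2, 0, -0.12, 0, 1], [1.2, 0, -0.12, 0, 1]])

```text
clock: 14.4
eef_pos: [465.8, -35.7, 37.1]
tool_rot: [3.14, 0.011, 0.134]
force: [-9.3, -0.9, 14.2]
width: 9.7
```

```bash
python3 - <<'E'
from h import *
d=shot("wrist"); e=shot("side"); go(504.4,-30,37,.1345)
q=proj(e,[560,-25,30]).astype(int);print(q)
A=cv2.resize(d["img"][0:230,170:430],None,fx=1.7,fy=1.7); x0=max(q[0]-50,0);B=cv2.resize(e["img"][q[1]-58:q[1]+57,x0:x0+100],(340,391))
save(np.hstack([A,B]),"w7")
E
```

```text
pos [466.5 -35.6  37.1] [3.1405 0.0102 0.1336] F [-10.2  -1.9  14.9] tool 38.3 -0.5 0.1 -0.05
[302 207]
```

View pics/w7.png

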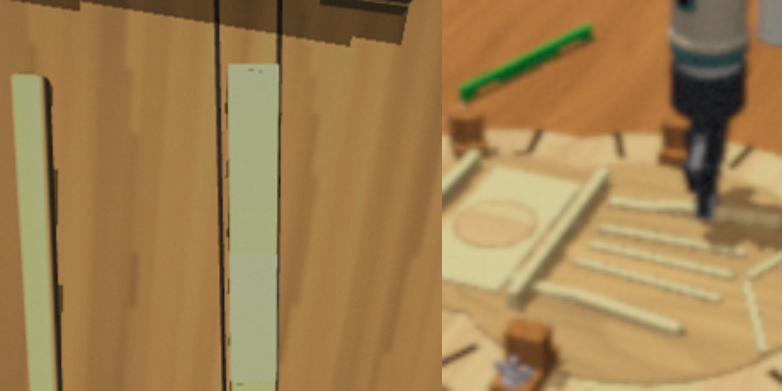

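The strut lies inside its outline but about 1.5 mm to the right: it spans 229–279 while the lines are at 218 and 280. Friction is holding it back, so I'll ease the pressure and continue.

Request:
play_rows(series=[[0, 0, -0.1, 0, 1], [0, 0, -0.2, 0, 1], [0, -0.15, -0.2, 0, 1], [0, -0.15, -0.2, 0, 1]])

```text
clock: 14.9
eef_pos: [472.0, -32.7, 38.9]
tool_rot: [-3.141, -0.001, 0.135]
force: [0.2, -0.1, 0.0]
width: 9.9
```

```bash
python3 - <<'E'
from h import *
d=load("wrist"); q=ray(d,319.4,37.8,29); print(q)
u=np.array([np.cos(.1345),np.sin(.1345)]);print("tip along from TCP",(q[:2]-[466.5,-35.6])@u)
go(504.4,-30,37,.1345)
E
```

```text
[564.23712723 -22.80618564  29.        ]
tip along from TCP 98.56999914545652
pos [472.  -32.7  38.9] [-3.1413e+00 -5.0000e-04  1.3460e-01] F [ 0.2 -0.1  0. ] tool 32.4 1.7 1.9 0.01
```

Request:
play_rows(series=[[0, 0, 0.1, 0, 1], [0.4, 0, 0.1, 0, 1], [0.8, 0, 0.1, 0, 1], [1.2, 0, 0.1, 0, 1], [1.6, 0, 0.1, 0, 1], [2.0, 0, 0.1, 0, 1], [2.0, 0, 0.1, 0, 1]])

```text
clock: 15.6
eef_pos: [492.4, -30.2, 38.1]
tool_rot: [-3.142, -0.001, 0.134]
force: [-0.5, -0.3, -0.2]
width: 10.0
```

```bash
python3 - <<'E'
from h import *
d=shot("wrist"); go(505.5,-29.9,37,.1345)
save(d["img"][0:230,150:450],"w8",2.2)
for n,p in (("bar near far-edge top",[588.4,-54.1,45]),("bar near near-edge",[579.1,-54.4,45])): print(n,((proj(d,p)-[150,0])*2.2).round(1))
E
```

```text
pos [491.8 -30.3  38.1] [-3.1416e+00 -3.0000e-04  1.3430e-01] F [-0.2 -0.1 -0. ] tool 13.7 1.5 1.1 -0.01
bar near far-edge top [598.9 115.7]
bar near near-edge [587.8 177.6]
```

View pics/w8.png

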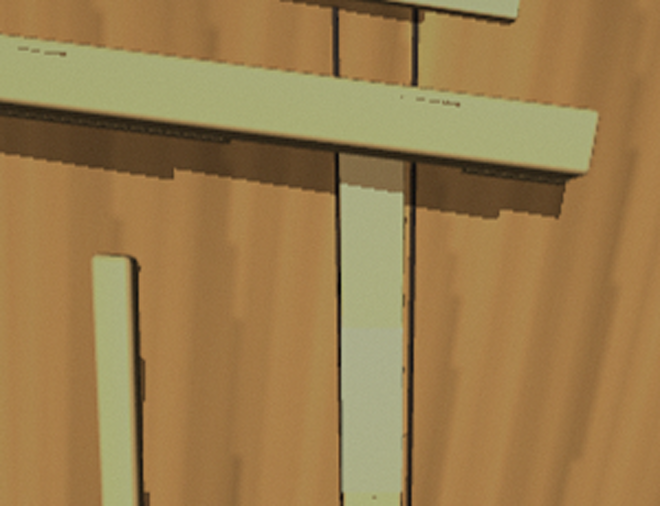

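The tip is under the bar with no contact. The bar end at (598,112) matches the prediction, so it hasn't moved. Advance the remaining 13.5 mm, with a 0.7 mm lateral trim.

Request:
play_rows(series=[[0.4, 0.03, 0, 0, 1], [0.8, 0.07, 0, 0, 1], [1.1, 0.07, 0, 0, 1], [1.35, 0.07, 0, 0, 1], [1.35, 0.07, 0, 0, 1], [1.35, 0.07, 0.05, 0, 1], [1.35, 0.07, 0.1, 0, 1], [1.35, 0.07, 0.1, 0, 1]])

```text
clock: 16.45
eef_pos: [504.8, -29.2, 37.1]
tool_rot: [3.142, 0.0, 0.134]
force: [-0.8, -1.3, 1.4]
width: 9.8
```

Request:
play_rows(series=[[0, 0, 0.05, 0, 1], [0, 0, 0.1, 0, 1], [0, 0, 0.1, 0, 1]])

```text
clock: 16.75
eef_pos: [504.8, -29.2, 37.1]
tool_rot: [3.141, -0.0, 0.134]
force: [-2.8, 0.3, 12.2]
width: 9.9
```

Force is 12 N downward, with the strut in place. The fingertips sit only about 1 mm above the soundboard. To be sure the strut takes the load and not the fingertips, I'll regrip 2.5 mm higher.

Request:
play_rows(series=[[0, 0, -0.1, 0, 1], [0, 0, -0.12, 0, 0.75], [0, 0, -0.12, 0, 0.75], [0, 0, -0.12, 0, 0.75], [0, 0, -0.35, 0, 0.75], [0, 0, -0.35, 0, 0.75], [0, 0, -0.35, 0, 0.75]])

```text
clock: 17.45
eef_pos: [504.9, -29.2, 39.6]
tool_rot: [-3.142, -0.0, 0.134]
force: [-0.4, 0.1, 0.2]
width: 21.6
```

Request:
play_rows(series=[[0, 0, 0, 0, 0.75], [0, 0, 0, 0, 1], [0, 0, 0, 0, 1], [0, 0, 0, 0, 1], [0, 0, 0, 0, 1], [0, 0, 0, 0, 1]])

```text
clock: 18.05
eef_pos: [504.9, -29.2, 39.7]
tool_rot: [3.141, -0.0, 0.134]
force: [-1.0, -0.6, 5.8]
width: 9.9
```

```bash
python3 - <<'E'
from h import *
d=shot("wrist"); go(505.5,-29.9,39.5,.1345); print(status.read_state()["width"])
save(d["img"][0:280,150:450],"w9",2.1)
q=lambda p:((proj(d,p)-[150,0])*2.1).round(1)
print(q([588.4,-54.1,45]),q([579.1,-54.4,45]),"plate",q([604.8,-41.1,28]))
E
```

```text
pos [504.9 -29.2  39.8] [ 3.1415e+00 -1.0000e-04  1.3440e-01] F [-0.9  0.4  4.8] tool 0.5 0.8 0.3 -0.01
9.682648451065203
[558.  190.7] [548.2 245.5] plate [484.9  96. ]
```

The picture limit is reached, so I'll check numerically. Press down, then sample pixels along and across the strut.

Request:
play_rows(series=[[0, 0, 0.05, 0, 1], [0, 0, 0.07, 0, 1], [0, 0, 0.07, 0, 1], [0, 0, 0.07, 0, 1], [0, 0, 0.07, 0, 1]])

```text
clock: 18.6
eef_pos: [504.9, -29.2, 39.7]
tool_rot: [3.141, -0.0, 0.134]
force: [-2.2, 0.3, 13.7]
width: 10.0
```

```bash
python3 - <<'E'
from h import *
d=shot("wrist"); go(505.5,-29.9,39.5,.1345)
u=np.array([np.cos(.1345),np.sin(.1345),0]);n=np.array([-u[1],u[0],0]);T=np.array([424.8,-40.8,0])+180*u
def prof(base,dirn,rng,z):
    o=[]
    for k in rng:
        p=base+dirn*k; p[2]=z; q=proj(d,p); c=cv2.getRectSubPix(d["img"],(1,1),(float(q[0]),float(q[1])))[0,0]; o.append(f"{k}:{c[0]},{c[1]},{c[2]}")
    print(*o)
print("along, past bar"); prof(T,u,range(-16,8),29)
print("along, in gap beside strut (pencil->plate)"); prof(T+n*-12,u,range(-12,8),25)
print("across -5"); prof(T-5*u,n,range(-11,12),29)
print("across -60"); prof(T-50*u,n,range(-11,12),30)
print("bar end along y"); 
prof(np.array([583.7,-54.2,0]),np.array([0,1.,0]),range(-6,7),45)
print("bar near face x"); prof(np.array([579.2,-50,0]),np.array([1.,0,0]),range(-5,14),45)
E
```

```text
pos [504.9 -29.2  39.7] [ 3.1412e+00 -4.0000e-04  1.3440e-01] F [-2.5  0.3 12.5] tool 0.5 0.7 0.2 -0.01
along, past bar
-16:167,170,118 -15:168,170,119 -14:168,170,117 -13:152,147,104 -12:167,170,130 -11:168,170,128 -10:166,170,130 -9:167,170,130 -8:166,169,130 -7:167,170,130 -6:166,169,129 -5:167,169,131 -4:166,169,131 -3:166,168,130 -2:167,167,131 -1:166,167,128 0:168,172,131 1:73,52,29 2:166,158,113 3:167,169,124 4:165,168,123 5:166,167,123 6:164,168,123 7:165,167,122
along, in gap beside strut (pencil->plate)
-12:165,132,77 -11:166,132,77 -10:166,132,77 -9:167,134,78 -8:167,134,79 -7:166,134,78 -6:166,131,77 -5:166,134,77 -4:166,133,78 -3:165,133,77 -2:166,135,78 -1:166,135,79 0:150,121,69 1:136,116,74 2:164,167,124 3:165,168,126 4:165,168,123 5:165,167,124 6:165,167,123 7:164,167,123
across -5
-11:166,136,78 -10:166,140,80 -9:165,144,84 -8:167,146,86 -7:134,115,70 -6:62,51,38 -5:149,145,103 -4:167,169,130 -3:166,169,129 -2:166,169,130 -1:166,170,131 0:167,169,131 1:166,168,130 2:166,169,131 3:168,169,131 4:165,169,130 5:167,169,130 6:167,170,133 7:138,99,57 8:70,54,39 9:159,116,68 10:160,117,67 11:164,121,70
across -60
-11:162,121,71 -10:161,118,68 -9:162,120,70 -8:166,122,71 -7:151,109,64 -6:69,53,35 -5:171,168,129 -4:167,171,134 -3:167,171,135 -2:168,170,137 -1:169,171,137 0:168,170,137 1:166,170,135 2:168,171,136 3:168,171,137 4:167,170,135 5:169,172,137 6:170,172,137 7:100,75,48 8:82,62,41 9:172,132,77 10:168,130,77 11:167,132,76
bar end along y
-6:143,103,59 -5:146,108,61 -4:150,110,64 -3:158,116,68 -2:156,116,68 -1:158,118,69 0:132,102,60 1:167,171,119 2:166,171,118 3:167,169,117 4:168,171,119 5:168,170,118 6:168,170,118
bar near face x
-5:117,85,49 -4:86,62,36 -3:87,64,38 -2:85,62,36 -1:84,61,33 0:70,52,29 1:161,145,94 2:167,171,117 3:168,171,117 4:167,170,117 5:167,169,118 6:169,171,119 7:168,171,120 8:166,170,119 9:168,170,121 10:148,132,83 11:153,113,67 12:154,113,67 13:152,111,64
```

The strut's end stops about 1 mm short of the plate and is centred to about 1 mm, and it is pressed with about 12 N. The bar shows no shift beyond about 1 mm. Hand in.

```bash
python3 -c "
from h import *
s=status.read_state();print(s['clock'],s['force'],s['width']);print(order.finish_job())"
```

```text
18.65 [-2.51564299  0.32517583 12.51416982] 10.207408168541907
the job is handed in; nothing more can be done
None
```

I slid the open hold-down block in to its stop and tucked the strut under the bar's free arch onto its pencilled place. The job was handed in at 18.65 s with the fingers still holding the strut down. `finish_job` reports no verdict, so what follows is my own last checks.

- **Hold-down block:** it moved about 20 mm and then stopped dead while the push rose to 15 N. The wrist image afterwards showed it lapping the soundboard's edge.
- **Strut position:** the thin end is about 1 mm from its place, with about 1 mm of gap to the soundhole plate. It is about 0.7 mm off centre, inside the pencilled lines.
- **Strut pressure:** I regripped the strut 2.5 mm higher so that the strut, not the fingertips, takes the load. The wrist reads about 12.5 N downward.
- **Harmonic bar:** its near end is within about 1 mm of where it was at the start. I did not re-measure the far end.
- **Bystanders:** I kept the arm away from the glue, wrench and plane, but did not re-measure them.

One trial slide under too much pressure stuck, moving 6 of 12 mm with about 10 N sideways. I eased off and went on with the strut just clear of the board. I reached the 12-picture limit before the last look, so the final position checks came from pixel values, not a viewed picture.

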